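Take the snap-in grille off the dehumidifier and stand it in the drip rack

ROBOT

A 6-joint arm with a two-finger parallel gripper is mounted at the origin on the work surface. World frame = base frame: x ahead of the robot, y to its left, z up, the work surface at z = 0. Lengths are in m, angles in rad, forces in N, time in s.
With the tool pointing down it reaches from about 0.3 to 0.875 m from the base axis. Payload 6.4 kg.
Tool frame: the origin (TCP) lies at the very end of the fingers, on their centre line; the grasp point (between the pads) lies 19 mm behind it; z points along the fingers, y is the line along which they close (so a half turn about z gives the same grasp; the last joint's range is limited). The gripper opens to 85 mm and grips with 20 to 120 N. Pads are 22 mm wide; open, the fingers measure 114 mm over their backs; the gripper's body (76 mm by 85 mm) begins 54 mm behind the grasp point. The pads swing forward as they close: fully open they stand 13 mm farther back than shut.
Start: joints at [-1.44, 0.181, 1.607, -0, 1.354, -0.206], TCP at [0.19, -0.543, 0.231] pointing down, gripper open.
Joint ranges: [-2.99, 2.99], [-0.89, 2.07], [0.3, 2.58], [-1.14, 4.28], [0, 2.63], [-3.12, 3.12]. Speed limits (rad/s): [2.57, 2.57, 3.01, 3.14, 3.14, 3.14].

INTERFACE

Orientations are given as a unit quaternion [w, x, y, z].
In Python, from bench import ctrl gives the robot as it stands.
- The arm moves only by the tool jog_arm, called after "Emit:" by a JSON object that holds its "fn" and its "kwargs". Schema: {"type":"object","properties":{"steps":{"type":"object","properties":{"dx":{"type":"array","items":{"type":"number"},"minItems":1,"maxItems":10},"dy":{"type":"array","items":{"type":"number"},"minItems":1,"maxItems":10},"dz":{"type":"array","items":{"type":"number"},"minItems":1,"maxItems":10},"drx":{"type":"array","items":{"type":"number"},"minItems":1,"maxItems":10},"dry":{"type":"array","items":{"type":"number"},"minItems":1,"maxItems":10},"drz":{"type":"array","items":{"type":"number"},"minItems":1,"maxItems":10},"aperture":{"type":"array","items":{"type":"number"},"minItems":1,"maxItems":10}},"additionalProperties":false,"required":["dx","dy","dz","drx","dry","drz","aperture"]},"only":{"type":"string"},"quiet":{"type":"boolean"},"lines":{"type":"string"}},"required":["steps"],"additionalProperties":false}. steps is an object with one list for each field, all of the same length, 1 to 10, a row being the entries at one place: dx, dy, dz (the shift in m), drx, dry, drz (a rotation vector in rad), aperture (the opening from 0.0 (shut) to 1.0 (fully open)); each row is the pose to reach, as a shift and turn from the pose commanded when the call began, along the tool's axes at that moment; what a row does not reach only later rows make up. A row lasts 1/8 s, in which the tool goes at most 0.0625 m and 0.188 rad, less where a joint would pass 70% of its speed; a pose out of reach is approached as far as the arm can. The fingers move at their own pace and stop on an object; the grip force is fixed at half the most. Time passes only in rows, so rows that do not move let the fingers close. The tool returns the time, the measured TCP pose, the force, the opening and the grip force at its end. only (a regular expression) keeps the lines of the reply that match it, lines (a string "A,B") keeps lines A to B, and quiet returns only ok. Input that does not fit is refused with a message, and nothing moves.
- ctrl.get_obs(): the state, without advancing time (a new reading comes with each control period).
- ctrl.camera(name): name is "side" or "top" or "wrist"; returns the picture (400x640x3 uint8, blue, green, red); there is no depth.
- ctrl.camera_params(name): a dict with "fovy" (degrees; the focal length in pixels is half the picture's height over the tangent of half this angle, whatever the lens; pixels are square), "cx", "cy" (the principal point, pixels), "view" (4x4, takes a point from world to camera coordinates). Camera axes: x right, y up, looking along -z (the intrinsics and any distortion apply to the point x, -y, -z); pixel columns grow to the right and rows downward; lengths in m; the calibration is good to about 2 mm. A picture is of the moment at which its call begins: read the wrist's pose just before it. camera_params takes no time and is no camera call; for the wrist camera it gives the pose at the moment of the call.
- ctrl.hand_in(): hands the job in; it is judged then, once.
The state is a dict: "time_s": time; "q": joint angles; "dq": joint speeds; "joint_efforts": joint torques, N m; "eef_pos": TCP position; "eef_rot": TCP orientation; "wrist_force": force on the tool from outside, world axes, zero at the start; "torque": the same for the moment, N m; "opening": opening from 0.0 (shut) to 1.0 (fully open); "grasp_force": force on a finger pad.
Only numpy, scipy, OpenCV 4.12 (cv2) and the standard library are available. Lean on these libraries where they do the work, as an engineer would, in place of code of your own. Each camera call takes 0.05 s, during which the arm holds its last target. There are 200 camera calls.

TASK

Press the dehumidifier's release tab down, gently (it is thin plastic), until the grille cover springs out at the top; then take the cover by its top edge, swing it outward until it stands upright with its bottom edge still in its channel, and only then lift it out. Stand it on that same bottom edge in the groove of the steel drip rack, about midway along, setting it down before you let go, and leave everything else where it is.

Things in the scene. Friction and masses are not known exactly. Their poses are not given: they have to be found in the camera images.
- unit: white dehumidifier, fixed, about 230 deep x 160 wide x 165 mm high. Origin on the table under its middle, z up, front to its own -x. The cover lies on a front face that leans back 40 degrees from vertical (top towards +x); a spring pusher behind it pushes it outward with about 3 N. Its bottom edge stands in a channel at the foot of the face, 14 mm wide, with a 7 mm front lip
- channel (a point): middle of the channel floor in which the cover's bottom edge stands; where the cover's origin is when the cover is closed. Unit frame x = -78, y = 0, z = 21 mm. Axes as the unit's
- tab (a joint): release tab, a rocker on top of the unit at its y = +40 mm: 0 at rest, grows as its pad is pressed down, 0.40 rad at the stop; its front nose, over the cover's top edge, rises and frees the cover at about 0.22. Springs back when let go. About 4 N on the pad starts it, 9 N at 0.25 rad, 11 N at the stop. Over 30 N from the fingers on unit or tab breaks it
- tab_pad (a point): middle of the pad's upper face (pad 40 mm in the unit's x by 46 mm in y, level at rest, 28 mm above the housing's top); the pad sinks about 5 mm per 0.1 rad. Axes as the tab's, at rest those of the unit
- cover: loose grey louvred panel, 160 high, 120 wide, 8 mm thick, about 0.18 kg (varies). Origin mid bottom edge, mid thickness; z up the panel, x through it (front -x), y across. Once released its top springs out about 35 mm and it rests leaning back about 28 degrees, with finger room behind its top edge; the tab's nose (unit y = +40 mm) takes some of it, at y = -20 mm it is free
- rack: steel drip rack, fixed: base plate 130 (x) x 180 (y) x 8 mm, origin at the middle of its underside, z up. Two upright walls 150 mm long in y, 6 mm thick, tops 43 mm above the table, leave a groove 16 mm wide along y through the middle; groove floor 8 mm above the table. Low side rails (16 mm high) at x = +-60 mm
- soap_bottle: white ceramic bottle, 64 mm across, 150 mm high; leave alone. Origin under its middle
- tumbler: white tumbler, 72 mm across, 100 mm high; leave alone. Origin under its middle
- soap_bar: bar of soap 85 x 55 x 28 mm; leave alone. Origin under its middle
- scrub_brush: hand brush lying down; leave alone. Origin under its middle
- cream_jar: jar 68 mm across, 60 mm high; leave alone. Origin under its middle
- tablet_box: cardboard box 90 x 150 x 110 mm; leave alone. Origin under its middle
- detergent: detergent bottle 90 mm across, 240 mm high; leave alone. Origin under its middle

How it is judged:
On the way, in this order (a step that is already met when the one before it is completed fails the run):
1. the release tab is pressed down by the fingers while the cover is still in its channel (value of joint tab above 0.12 rad and contact force between the fingers and unit above 1 N and distance between cover and channel below 0.025 m), for 0.05 s.
2. the held cover is swung upright (within 15 degrees), its bottom edge still in the channel (within 25 mm) (angle between cover's own z axis and vertical below 0.26 rad and distance between cover and channel below 0.025 m and contact force between the fingers and cover above 0.5 N), for 0.1 s.
3. the cover's bottom edge stands in the rack's groove while the fingers still hold it (z of cover in the frame of rack below 0.016 m and x of cover in the frame of rack between -0.012 and 0.012 m and y of cover in the frame of rack between -0.035 and 0.035 m and contact force between the fingers and cover above 0.5 N), for 0.1 s.
At the end, for the whole second after the job is handed in: the cover stands in the rack's groove on its bottom edge, upright within 17 degrees, bottom edge on the groove floor (within 5 mm), its middle within 35 mm of the groove's middle, at rest and let go (angle between cover's own z axis and vertical below 0.3 rad and z of cover in the frame of rack between 0.004 and 0.013 m and x of cover in the frame of rack between -0.01 and 0.01 m and y of cover in the frame of rack between -0.035 and 0.035 m and angle between the x axis of cover and the x axis of rack, either way round below 0.3 rad and linear speed of cover below 0.02 m/s); the robot touches nothing.
It fails at once if the fingers push on the dehumidifier or its tab with more than 30 N (contact force between the fingers and unit above 30 N).
It fails at once if another thing on the counter is shifted by more than 40 mm (distance of any of soap_bottle, tumbler, soap_bar, scrub_brush, cream_jar, tablet_box, detergent from where it was at the start of the episode above 0.04 m).
It also fails if it takes over 58 s, if anything falls off the work surface, if the arm or the gripper's body presses on something with over 40 N, if the wrist force passes 120 N, or if a joint passes its speed limit or range.

## Working session

There is one attempt and no reset: what is moved stays moved. The work goes in short steps, Python scripts to look and compute and a tool call to move; the robot and the scene stay as the last step left them, time stands still between calls to the robot, and variables do not carry over. Pictures are saved under pics/ and viewed, at most 10 in all, crops included, and the job is handed in when it is done.

```bash
ls; mkdir -p pics; cat > h.py <<'E'
import numpy as np, cv2
from bench import ctrl
def snap(n,f):
    p=ctrl.camera_params(n); im=ctrl.camera(n); cv2.imwrite('pics/'+f,im); 
    np.savez('pics/'+f[:-4]+'.npz',**{k:np.array(v) for k,v in p.items() if not isinstance(v,(str,type(None)))}); return im,p
E
python3 - <<'E'
from h import *
for n in ("top","side"):
    im,p=snap(n,n+"0.png"); print(n,p)
o=ctrl.get_obs(); print(o)
E
```

```text
bench.py
pics
top {'fovy': 50.02291818418337, 'cx': 326.05174181352794, 'cy': 204.10605118099042, 'view': array([[-8.93362258e-03, -9.99959231e-01, -1.31442075e-03,
        -1.74372513e-02],
       [ 9.84617465e-01, -9.02592290e-03,  1.74490629e-01,
        -5.74674002e-01],
       [-1.74495379e-01,  2.64631796e-04,  9.84657957e-01,
        -1.48660390e+00],
       [ 0.00000000e+00,  0.00000000e+00,  0.00000000e+00,
         1.00000000e+00]])}
side {'fovy': 49.46429969130577, 'cx': 320.3246409034849, 'cy': 198.94987651047393, 'view': array([[-0.93441608, -0.35613997,  0.00555916,  0.52428324],
       [ 0.26774058, -0.69201517,  0.67039539, -0.23211989],
       [-0.23490757,  0.62791665,  0.74198323, -1.39146686],
       [ 0.        ,  0.        ,  0.        ,  1.        ]])}
{'time_s': 0.1, 'q': array([-1.44031157e+00,  1.81501633e-01,  1.60788973e+00,  1.33859427e-05,
        1.35384456e+00, -2.06289622e-01]), 'dq': array([-1.20426785e-03,  2.61778338e-04, -2.32793179e-03, -1.35330996e-03,
       -5.27941953e-04,  1.28928535e-05]), 'joint_efforts': array([ 8.33342456e-04, -4.45877194e+01, -3.52238274e+01, -1.69281852e-04,
        4.24545491e-03,  2.05217901e-05]), 'eef_pos': array([ 0.18996484, -0.542181  ,  0.23046348]), 'eef_rot': array([-8.20798446e-04,  9.85856253e-01,  1.67591087e-01,  3.76647494e-05]), 'wrist_force': array([-0.90110357, -0.81774578,  0.08834259]), 'torque': array([ 0.01377224, -0.00050069,  0.00136642]), 'grasp_force': 0.0, 'opening': 0.9988063489532515}
```

View pics/top0.png

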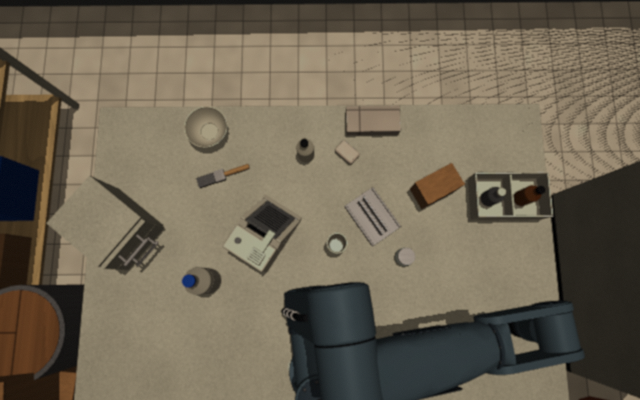

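View pics/side0.png

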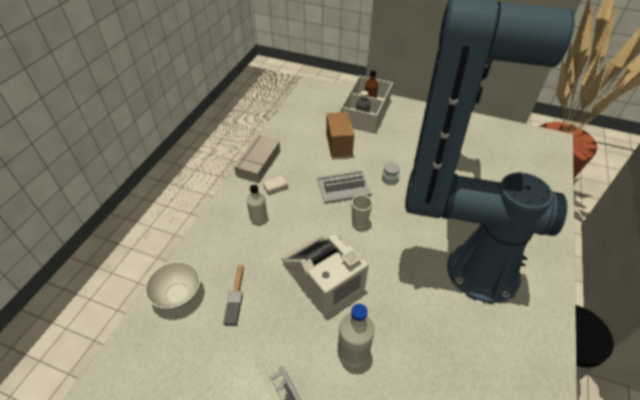

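The top view shows the unit at about (262,235) with its face towards the upper right, and the rack at (373,216). The tumbler is at (335,243), the detergent at (198,281) and the soap bottle at (305,150). The side view shows the unit at (330,270) and the rack at (344,187). I'll enlarge both.

```bash
python3 - <<'E'
from h import *
t=cv2.imread('pics/top0.png'); s=cv2.imread('pics/side0.png')
def c(im,x,y,w,h): return cv2.resize(im[y:y+h,x:x+w],(400,300),interpolation=cv2.INTER_CUBIC)
m=np.vstack([np.hstack([c(t,215,190,100,75*1+0),c(t,332,180,80,60+12)[:, :]]),np.hstack([c(s,275,230,100,75),c(s,305,160,80,60)])])
m[0:300,400:]=c(t,332,182,80,60)
cv2.imwrite('pics/mos.png',m)
E
```

```text
(no output)
```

View pics/mos.png

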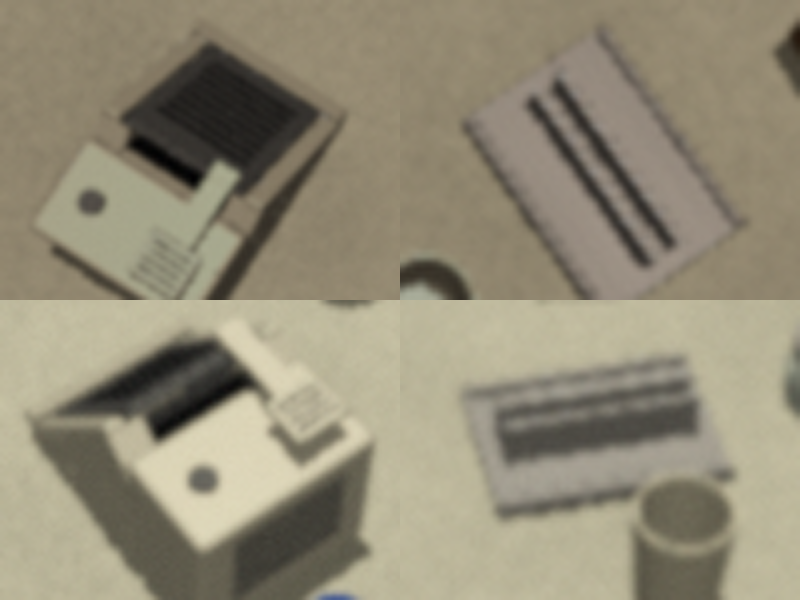

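Top-left crop: the unit from above, with the striped tab pad at about px (256,256) and the grey knob at (238,240.5). Bottom-left crop: the same pad at (352,257.5) in the side view. The right crops show the rack with its two dark wall tops. I'll triangulate from these.

```bash
cat >> h.py <<'E'
def ray(f,u,v):
    p=np.load('pics/'+f+'.npz'); F=200/np.tan(np.radians(float(p['fovy']))/2)
    R=p['view'][:3,:3]; c=-R.T@p['view'][:3,3]
    d=R.T@np.array([(u-p['cx'])/F,-(v-p['cy'])/F,-1]); return c,d/np.linalg.norm(d)
def tri(*obs):
    A=np.zeros((3,3)); b=np.zeros(3); L=[]
    for o in obs:
        c,d=ray(*o); P=np.eye(3)-np.outer(d,d); A+=P; b+=P@c; L.append((c,P))
    x=np.linalg.solve(A,b); return x,[round(float(np.linalg.norm(P@(x-c)))*1000,1) for c,P in L]
def atz(f,u,v,z):
    c,d=ray(f,u,v); return c+d*(z-c[2])/d[2]
E
python3 - <<'E'
from h import *
np.set_printoptions(precision=4,suppress=True)
for n,a,b in [('pad',(256.2,256.2),(352,257.5)),('LB',(223.3,245.5),(326.2,292.5)),('LF',(238,225.5),(308.8,271.2)),('knob',(237.8,240.5),(325.8,275)),('RB',(265,271.5),(368,265))]:
    print(n,*tri(('top0',*a),('side0',*b)))
for q in [(372,188),(345,207),(400.4,227),(382,244)]: print(atz('top0',*q,0.008)) 
a,b=atz('top0',361,200.4,.043),atz('top0',383.4,232.6,.043);print((a+b)/2,(b-a),np.degrees(np.arctan2(*(b-a)[1::-1])))
print(ctrl.camera_params('wrist'))
E
```

```text
pad [0.3858 0.207  0.157 ] [0.8, 0.8]
LB [0.4225 0.3225 0.127 ] [0.8, 0.8]
LF [0.4912 0.2755 0.1264] [0.8, 0.8]
knob [0.4401 0.2736 0.1325] [1.0, 1.0]
RB [0.3391 0.1842 0.1112] [2.7, 2.7]
[ 0.6412 -0.1937  0.008 ]
[ 0.5706 -0.0923  0.008 ]
[ 0.4947 -0.2933  0.008 ]
[ 0.4333 -0.2242  0.008 ]
[ 0.5296 -0.1874  0.043 ] [-0.1173 -0.0771  0.    ] -146.70864625185396
{'fovy': 61.628468431642524, 'cx': 321.63184373057163, 'cy': 196.02092349913067, 'view': array([[ 0.3314, -0.9435, -0.0001, -0.5742],
       [ 0.8949,  0.3143, -0.3168,  0.0421],
       [ 0.2989,  0.1049,  0.9485, -0.3807],
       [ 0.    ,  0.    ,  0.    ,  1.    ]])}
```

```bash
cat >> h.py <<'E'
from scipy.spatial.transform import Rotation as Ro
def obsR():
    o=ctrl.get_obs(); q=o['eef_rot']; return o,np.array(o['eef_pos']),Ro.from_quat([q[1],q[2],q[3],q[0]])
def Rt(yaw,tilt=0):
    # closing axis y horizontal dir 'yaw' (deg); tilt: fingers tip toward +y (deg)
    a=np.radians(yaw); t=np.radians(tilt); h=np.array([np.cos(a),np.sin(a),0]); k=np.array([0,0,1.])
    z=-k*np.cos(t)+h*np.sin(t); y=h*np.cos(t)+k*np.sin(t); return Ro.from_matrix(np.column_stack([np.cross(y,z),y,z]))
def go(p,R):
    o,p0,R0=obsR(); d=R0.inv().apply(np.array(p)-p0); r=(R0.inv()*R).as_rotvec()
    print('row',np.round(d,4),np.round(r,3),'dist',round(np.linalg.norm(d),3),'ang',round(np.linalg.norm(r),3))
E
python3 -c "
from h import *
go([0.47,0.06,0.34],Rt(-32.5))"
```

```text
row [ 0.4633 -0.476  -0.1086] [-0.001 -0.001 -0.667] dist 0.673 ang 0.667
```

Emit:
{"fn": "jog_arm", "kwargs": {"steps": {"dx": [0.46, 0.46, 0.46, 0.46, 0.46, 0.46, 0.46, 0.46, 0.46, 0.46], "dy": [-0.476, -0.476, -0.476, -0.476, -0.476, -0.476, -0.476, -0.476, -0.476, -0.476], "dz": [-0.11, -0.11, -0.11, -0.11, -0.11, -0.11, -0.11, -0.11, -0.11, -0.11], "drx": [0, 0, 0, 0, 0, 0, 0, 0, 0, 0], "dry": [0, 0, 0, 0, 0, 0, 0, 0, 0, 0], "drz": [-0.667, -0.667, -0.667, -0.667, -0.667, -0.667, -0.667, -0.667, -0.667, -0.667], "aperture": [0, 0, 0, 0, 0, 0, 0, 0, 0, 0]}}}

```text
time_s: 1.35
eef_pos: [0.4482, 0.0194, 0.334]
eef_rot: [0.0, 0.877, 0.481, 0.0]
wrist_force: [0.6, -1.3, 0.7]
opening: 0.001
grasp_force: 0.0
```

```bash
python3 -c "
from h import *
go([0.47,0.06,0.34],Rt(-32.5))"
```

```text
row [ 0.0459 -0.0034 -0.006 ] [0. 0. 0.] dist 0.046 ang 0.001
```

Emit:
{"fn": "jog_arm", "kwargs": {"steps": {"dx": [0, 0], "dy": [0, 0], "dz": [0, 0], "drx": [0, 0], "dry": [0, 0], "drz": [0, 0], "aperture": [0, 0]}}}

```text
time_s: 1.6
eef_pos: [0.4475, 0.0174, 0.3332]
eef_rot: [-0.0, 0.876, 0.482, -0.001]
wrist_force: [-0.7, -0.4, -0.3]
opening: -0.002
grasp_force: 0.0
```

```bash
python3 -c "
from h import *
im,p=snap('wrist','w1.png'); print(p.keys())
cv2.imwrite('pics/w1b.png',cv2.resize(im,(800,500),interpolation=cv2.INTER_CUBIC))"
```

```text
dict_keys(['fovy', 'cx', 'cy', 'view'])
```

View pics/w1b.png

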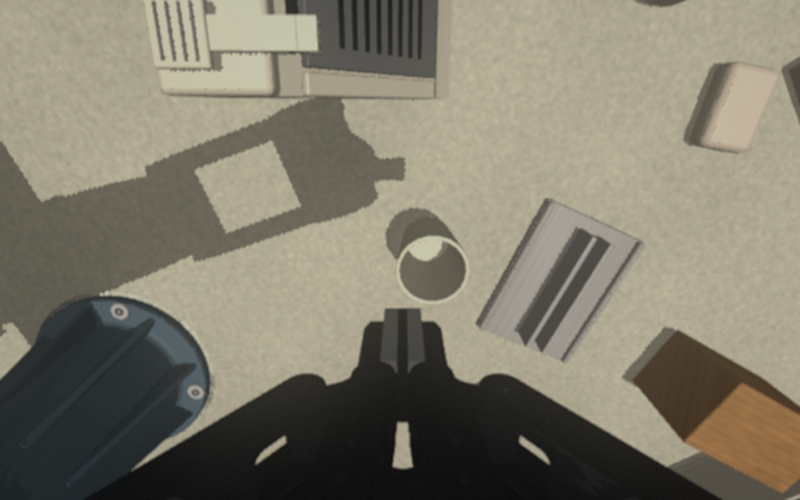

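The wrist view shows the unit's side edge parallel to the image rows, so the yaw is right. The rack's base corners are near (550,199), (642,241), (567,361) and (478,325), and the tumbler rim is at (432,268). I'll take a second viewpoint closer to the unit.

Emit:
{"fn": "jog_arm", "kwargs": {"steps": {"dx": [0.14, 0.14, 0.14, 0.14, 0.14], "dy": [0, 0, 0, 0, 0], "dz": [0, 0, 0, 0, 0], "drx": [0, 0, 0, 0, 0], "dry": [0, 0, 0, 0, 0], "drz": [0, 0, 0, 0, 0], "aperture": [0, 0, 0, 0, 0]}}}

```text
time_s: 2.28
eef_pos: [0.5227, 0.1336, 0.3337]
eef_rot: [0.0, 0.877, 0.48, -0.0]
wrist_force: [-0.2, -0.6, -0.6]
opening: 0.0
grasp_force: 0.0
```

```bash
python3 -c "
from h import *
im,p=snap('wrist','w2.png')
cv2.imwrite('pics/w2b.png',cv2.resize(im,(800,500),interpolation=cv2.INTER_CUBIC))"
```

```text
(no output)
```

View pics/w2b.png

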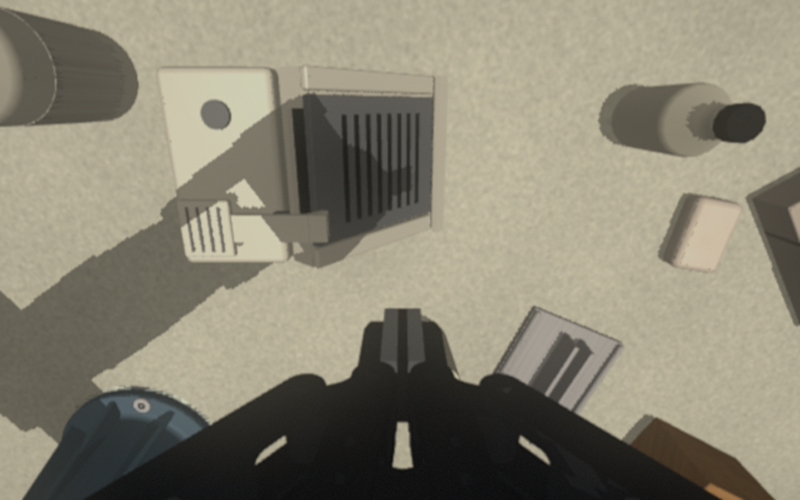

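Pad corners in this view are near (179,200), (229,200), (236,254) and (187,251), and the nose end is at (328,241). The cover's free top edge runs along x≈300, and rack corners are at (536,306) and (621,343).

```bash
python3 - <<'E'
from h import *
np.set_printoptions(precision=4,suppress=True)
s=.8
def T(n,a,b): print(n,*tri(('w1',a[0]*s,a[1]*s),('w2',b[0]*s,b[1]*s)))
T('nose',(318,51),(328,241)); T('padRB',(211,67),(236,254)); T('padLB',(159,66),(187,251)); T('coverR',(436,77),(431,228)); T('lip',(437,97),(432,229))
T('rk1',(550,199),(536,306)); T('rk2',(642,241),(621,343))
C=[atz('w1',a*s,b*s,.008) for a,b in [(550,199),(642,241),(567,361),(478,325)]]
print(C); m=sum(C)/4; print('rack',m, [np.linalg.norm(C[i]-C[i-3]) for i in range(4)])
for i,j in ((1,2),(0,3)): d=C[i]-C[j]; print(np.degrees(np.arctan2(d[1],d[0])))
P=[atz('w2',a*s,b*s,.157) for a,b in [(179,200),(229,200),(236,254),(187,251)]]; print('pad',P,sum(P)/4)
P=[atz('w2',a*s,b*s,.129) for a,b in [(159,68),(277,68),(189,262),(291,261)]]; print('housing',P)
im=cv2.imread('pics/w1.png')[150:300,370:530]
cv2.imwrite('pics/rk.png',cv2.resize(im,None,fx=4,fy=4,interpolation=cv2.INTER_CUBIC))
E
```

```text
nose [0.4606 0.1471 0.1588] [0.2, 0.2]
padRB [0.3919 0.1783 0.1601] [0.5, 0.5]
padLB [0.3585 0.2009 0.155 ] [0.8, 0.8]
coverR [0.5283 0.0896 0.0807] [0.1, 0.1]
lip [0.524  0.0736 0.0305] [0.2, 0.2]
rk1 [ 0.5795 -0.0928  0.0004] [0.4, 0.4]
rk2 [ 0.6469 -0.1922  0.0101] [0.2, 0.2]
[array([ 0.5784, -0.0902,  0.008 ]), array([ 0.6478, -0.1937,  0.008 ]), array([ 0.5027, -0.2963,  0.008 ]), array([ 0.4305, -0.1879,  0.008 ])]
rack [ 0.5398 -0.192   0.008 ] [np.float64(0.12459307631719035), np.float64(0.17770238114774087), np.float64(0.13018150131502293), np.float64(0.17730347844708988)]
35.256678897590966
33.454004164576396
pad [array([0.3822, 0.2363, 0.157 ]), array([0.4149, 0.2154, 0.157 ]), array([0.3907, 0.1779, 0.157 ]), array([0.359 , 0.2012, 0.157 ])] [0.3867 0.2077 0.157 ]
housing [array([0.4234, 0.325 , 0.129 ]), array([0.4997, 0.2763, 0.129 ]), array([0.3354, 0.1923, 0.129 ]), array([0.4123, 0.1443, 0.129 ])]
```

View pics/rk.png

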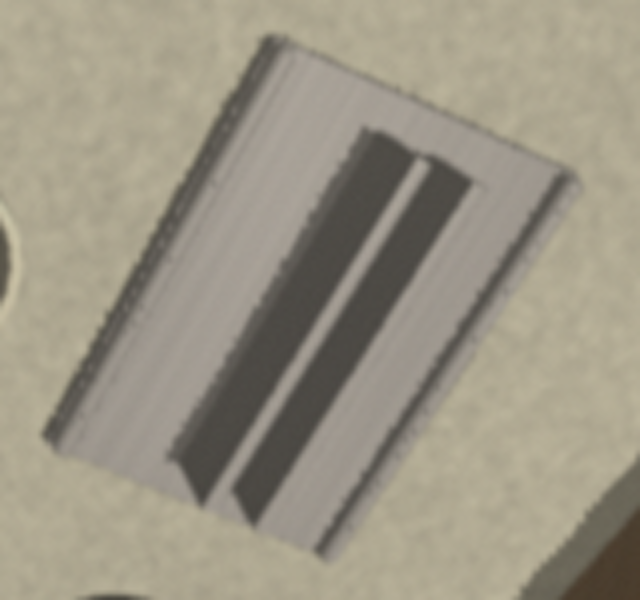

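```bash
cat >> h.py <<'E'
def proj(f,P):
    p=np.load('pics/'+f+'.npz'); F=200/np.tan(np.radians(float(p['fovy']))/2)
    c=p['view'][:3,:3]@np.array(P)+p['view'][:3,3]; return np.array([p['cx']-F*c[0]/c[2],p['cy']+F*c[1]/c[2]])
E
cat > rk.py <<'E'
from h import *
from scipy.optimize import least_squares
np.set_printoptions(precision=2,suppress=True)
# corners in crop coords w1 (4x, off 370,150)
L={'C1':(-65,90,0),'C2':(65,90,.016),'C3':(65,-90,.016),'C4':(-65,-90,0)}
O=[('w1',[(370+270/4,150+36/4),(370+581/4,150+180/4),(370+326/4,150+560/4),(370+45/4,150+438/4)]),
('top0',[(345,207),(372,188),(400.4,227),(382,244)][0:0] or [(372,188)]*0)]
ob=[('w1',k,p) for k,p in zip(L,O[0][1])]
ob+=[('w2','C1',(536*.8,306*.8)),('w2','C2',(621*.8,343*.8))]
# top0: C1=(345,207)? C2=(372,188) C3=(400.4,227)
ob+=[('top0','C1',(345,207)),('top0','C2',(372,188)),('top0','C3',(400.4,227))]
ob+=[('side0','C1',(325,203.4)),('side0','C2',(318,178)),('side0','C3',(362,171.6)),('side0','C4',(372,195))]
def W(v,l):
    a=v[2]; x,y=l[0]/1000,l[1]/1000
    return [v[0]+x*np.cos(a)-y*np.sin(a),v[1]+x*np.sin(a)+y*np.cos(a),l[2]]
def run(views):
    o2=[o for o in ob if o[0] in views]
    f=lambda v:np.concatenate([proj(o[0],W(v,L[o[1]]))-o[2] for o in o2])
    r=least_squares(f,[.54,-.19,np.radians(-56)]); return r.x,r.fun.reshape(-1,2)
for vs in (['w1','w2'],['top0','side0'],['w1','w2','top0','side0']):
    v,e=run(vs); print(np.round(v[:2],4),np.degrees(v[2])); print(e.round(1).tolist())
print('wall pts in crop:')
v=run(['w1','w2'])[0]
for x in (-14,-8,8,14):
    print(x,[((proj('w1',W(v,(x,y,z)))-[370,150])*4).round(0).tolist() for y in(-75,75) for z in(.008,.043)])
E
python3 rk.py
```

```text
[ 0.54 -0.19] -56.099019693665284
[[-1.9, -1.7], [2.1, 0.1], [1.7, 2.4], [-2.0, -0.9], [-3.5, -1.6], [3.6, 2.9]]
[ 0.53 -0.19] -56.42931792087571
[[-2.0, -0.3], [0.2, -1.5], [0.4, -0.4], [0.6, 0.9], [-0.2, -1.5], [1.3, -2.1], [0.9, 1.5]]
[ 0.54 -0.19] -56.197376051045346
[[-2.1, -1.8], [1.8, 0.2], [1.2, 2.5], [-2.4, -1.0], [-3.7, -1.6], [3.3, 3.0], [-1.5, -0.9], [0.5, -2.2], [0.8, -1.3], [0.1, 0.4], [-0.7, -1.9], [0.6, -2.7], [0.4, 0.9]]
wall pts in crop:
-14 [[172.0, 459.0], [197.0, 508.0], [371.0, 126.0], [412.0, 155.0]]
-8 [[186.0, 465.0], [211.0, 514.0], [385.0, 133.0], [428.0, 162.0]]
8 [[221.0, 479.0], [248.0, 528.0], [423.0, 150.0], [468.0, 180.0]]
14 [[234.0, 484.0], [262.0, 534.0], [437.0, 156.0], [483.0, 187.0]]
```

```bash
cat >> rk.py <<'E'
S=[((-14,-75,.008),(180,455)),((-14,-75,.043),(203,505)),((-14,75,.008),(367,129)),((8,-75,.043),(255,527)),((8,75,.043),(470,181)),((-8,75,.043),(428,160))]
f=lambda v:np.concatenate([proj('w1',W(v,l))-(np.array([370,150])+np.array(c)/4) for l,c in S])
r=least_squares(f,v); print('walls fit',(r.x[:2]*1000).round(1),np.degrees(r.x[2]),r.fun.round(1), 'top/side',(run(['top0','side0'])[0]*1000).round(1))
E
python3 rk.py | tail -2; python3 -c "
from h import *
go([0.3863,0.2073,0.185],Rt(-32.5))"
```

```text
14 [[234.0, 484.0], [262.0, 534.0], [437.0, 156.0], [483.0, 187.0]]
walls fit [ 538.6 -191.7] -55.28728577563807 [-0.6  1.2 -0.2  0.8  1.2 -1.1 -0.2  0.3 -0.3 -0.9  0.1 -0. ] top/side [ 534.2 -189.3 -984.9]
row [-0.0115 -0.1547  0.1489] [ 0.     0.    -0.002] dist 0.215 ang 0.002
```

Emit:
{"fn": "jog_arm", "kwargs": {"steps": {"dx": [-0.01, -0.0115, -0.0115, -0.0115, -0.0115, -0.0115], "dy": [-0.1547, -0.1547, -0.1547, -0.1547, -0.1547, -0.1547], "dz": [0.06, 0.08, 0.11, 0.14, 0.149, 0.149], "drx": [0, 0, 0, 0, 0, 0], "dry": [0, 0, 0, 0, 0, 0], "drz": [0, 0, 0, 0, 0, 0], "aperture": [0, 0, 0, 0, 0, 0]}}}

```text
time_s: 3.08
eef_pos: [0.3872, 0.2081, 0.1855]
eef_rot: [0.0, 0.877, 0.48, 0.0]
wrist_force: [0.5, 0.3, 0.6]
opening: 0.002
grasp_force: 0.0
```

Emit:
{"fn": "jog_arm", "kwargs": {"steps": {"dx": [0, 0, 0, 0, 0], "dy": [0, 0, 0, 0, 0], "dz": [0.01, 0.02, 0.025, 0.027, 0.03], "drx": [0, 0, 0, 0, 0], "dry": [0, 0, 0, 0, 0], "drz": [0, 0, 0, 0, 0], "aperture": [0, 0, 0, 0, 0]}}}

```text
time_s: 3.7
eef_pos: [0.3854, 0.2096, 0.1549]
eef_rot: [-0.001, 0.877, 0.481, -0.001]
wrist_force: [-7.5, 3.6, 8.8]
opening: 0.003
grasp_force: 5.0
```

Emit:
{"fn": "jog_arm", "kwargs": {"steps": {"dx": [0, 0, 0], "dy": [-0.001, -0.002, -0.002], "dz": [0.002, 0.004, 0.004], "drx": [0, 0, 0], "dry": [0, 0, 0], "drz": [0, 0, 0], "aperture": [0, 0, 0]}}}

```text
time_s: 4.08
eef_pos: [0.3844, 0.2104, 0.1511]
eef_rot: [-0.001, 0.877, 0.481, -0.0]
wrist_force: [-4.0, 1.7, 7.7]
opening: 0.004
grasp_force: 3.6
```

Emit:
{"fn": "jog_arm", "kwargs": {"steps": {"dx": [0, 0, 0], "dy": [-0.001, -0.002, -0.002], "dz": [0.002, 0.004, 0.004], "drx": [0, 0, 0], "dry": [0, 0, 0], "drz": [0, 0, 0], "aperture": [0, 0, 0]}}}

```text
time_s: 4.45
eef_pos: [0.3838, 0.211, 0.1476]
eef_rot: [0.0, 0.877, 0.481, 0.001]
wrist_force: [-1.5, -2.6, 8.8]
opening: -0.002
grasp_force: 4.0
```

Emit:
{"fn": "jog_arm", "kwargs": {"steps": {"dx": [0, 0, 0], "dy": [-0.001, -0.002, -0.002], "dz": [0.002, 0.004, 0.004], "drx": [0, 0, 0], "dry": [0, 0, 0], "drz": [0, 0, 0], "aperture": [0, 0, 0]}}}

```text
time_s: 4.82
eef_pos: [0.383, 0.212, 0.144]
eef_rot: [0.001, 0.877, 0.481, 0.001]
wrist_force: [-0.5, -1.8, 8.7]
opening: -0.001
grasp_force: 3.9
```

Emit:
{"fn": "jog_arm", "kwargs": {"steps": {"dx": [0, 0, 0], "dy": [-0.0005, -0.001, -0.001], "dz": [0.0015, 0.003, 0.003], "drx": [0, 0, 0], "dry": [0, 0, 0], "drz": [0, 0, 0], "aperture": [0, 0, 0]}}}

```text
time_s: 5.2
eef_pos: [0.3826, 0.2125, 0.1413]
eef_rot: [0.001, 0.877, 0.481, 0.002]
wrist_force: [0.5, -2.1, 9.1]
opening: 0.003
grasp_force: 4.0
```

```bash
python3 -c "
from h import *
im,p=snap('wrist','w3.png');im2,p=snap('top','t3.png');im3,p=snap('side','s3.png')
r=lambda i:cv2.resize(i,(400,300),interpolation=cv2.INTER_CUBIC)
cv2.imwrite('pics/m3.png',np.vstack([cv2.resize(im[:350,:],(800,300)),np.hstack([r(im2[190:265,215:315]),r(im3[230:305,275:375])])]))"
```

```text
(no output)
```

View pics/m3.png

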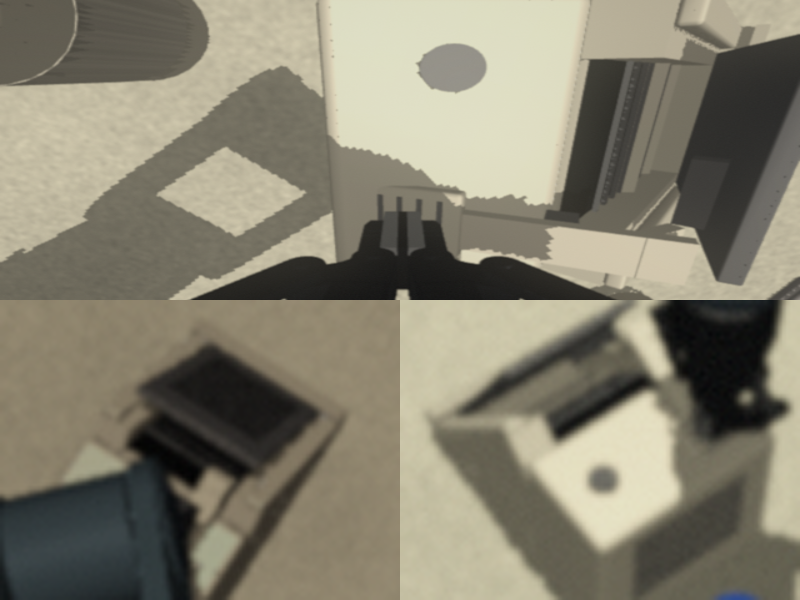

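The cover has sprung out: in the wrist view its back is now visible, with the top edge at x≈720–742. In the top crop its top edge runs from (140,385) to (255,470). Now I'll back off upward and measure.

Emit:
{"fn": "jog_arm", "kwargs": {"steps": {"dx": [0, 0, 0, 0, 0, 0], "dy": [0, 0, 0, 0.04, 0.09, 0.1], "dz": [-0.03, -0.08, -0.14, -0.18, -0.18, -0.18], "drx": [0, 0, 0, 0, 0, 0], "dry": [0, 0, 0, 0, 0, 0], "drz": [0, 0, 0, 0, 0, 0], "aperture": [0, 0.4, 0.4, 0.4, 0.4, 0.4]}}}

```text
time_s: 6.1
eef_pos: [0.4668, 0.1573, 0.3198]
eef_rot: [0.0, 0.877, 0.48, 0.0]
wrist_force: [-0.3, 0.8, -1.0]
opening: 0.399
grasp_force: 0.0
```

```bash
python3 - <<'E'
from h import *
np.set_printoptions(precision=4,suppress=True)
a=(250,211.2);b=(278.7,232.5)
print(atz('t3',*a,.162),atz('t3',*b,.162))
print(atz('w3',590,64,.162),atz('w3',588,328,.162))
im,p=snap('wrist','w4.png')
im2,p=snap('side','s4.png');im3,p=snap('top','t4.png')
r=lambda i:cv2.resize(i,(400,300),interpolation=cv2.INTER_CUBIC)
cv2.imwrite('pics/m4.png',np.vstack([cv2.resize(im[:240],(800,300)),np.hstack([r(im3[190:265,215:315]),r(im2[230:305,275:375])])]))
E
```

```text
[0.5332 0.2295 0.162 ] [0.4615 0.1337 0.162 ]
[0.5072 0.2376 0.162 ] [0.4709 0.1299 0.162 ]
```

View pics/m4.png

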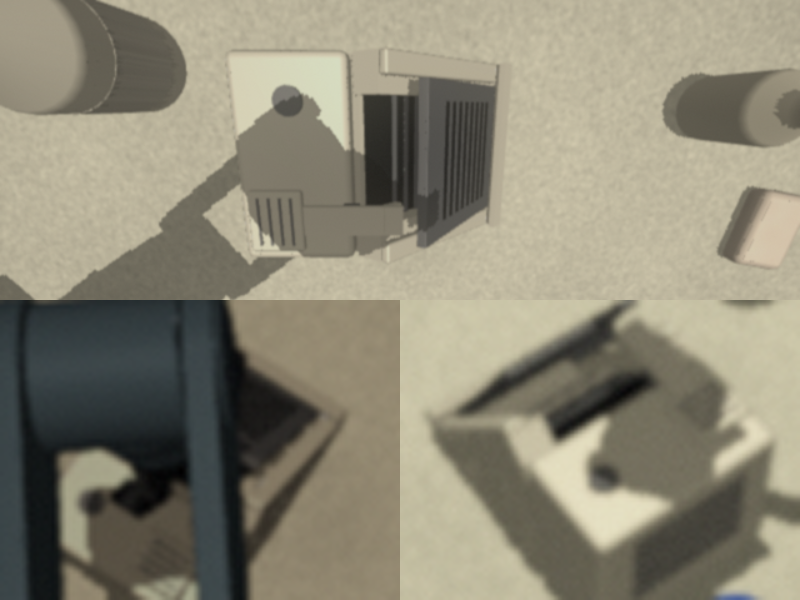

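In the wrist crop the cover's top edge is the lighter band x≈418–431, from row 79 to row 246. It is clear of the nose (end near (402,215)), and the finger gap behind it spans x≈365–418.

```bash
python3 - <<'E'
from h import *
np.set_printoptions(precision=4,suppress=True)
N=(339.8,197);Fp=(339.8,63)
print('near',*tri(('w3',585.6,327.8),('w4',*N)),*tri(('t3',278.7,232.5),('w4',*N)))
print('far',*tri(('t3',250,211.2),('w4',*Fp)))
for z in (.155,.162,.168):
    a,b=atz('w4',*N,z),atz('w4',*Fp,z); d=b-a; print(z,a,b,np.linalg.norm(d),np.degrees(np.arctan2(d[1],d[0])))
# lip/back wall positions in unit frame relative to the pad centre at y=40
ux=np.array([-.8434,.5373,0]);uy=np.array([-.5373,-.8434,0]);pad=np.array([.3863,.2073,.157])
print('gap back edge', (atz('w4',365*.8,150*.8,.13)-pad)@ux, 'covertop',(atz('w4',340,130,.162)-pad)@ux)
print('edge ends y',[(atz('w4',*q,.162)-pad)@uy+.04 for q in (N,Fp)], 'nose tip',(atz('w4',403*.8,215*.8,.159)-pad)@ux)
print('foot front x, z=0..02',[(atz('w4',505*.8,150*.8,z)-pad)@ux for z in(0,.02)],'LB back',(atz('w4',230*.8,55*.8,.129)-pad)@ux)
E
```

```text
near [0.4701 0.1307 0.162 ] [0.1, 0.1] [0.4658 0.1319 0.1585] [4.5, 4.5]
far [0.5336 0.2314 0.1541] [0.9, 0.9]
0.155 [0.4692 0.1285 0.155 ] [0.5327 0.2318 0.155 ] 0.12124331711631162 58.41612177878661
0.162 [0.4702 0.1308 0.162 ] [0.5322 0.2317 0.162 ] 0.11849310010473472 58.41612177878658
0.168 [0.471  0.1327 0.168 ] [0.5318 0.2316 0.168 ] 0.11613577123766881 58.4161217787866
gap back edge -0.06586831463747066 covertop -0.11102870622566455
edge ends y [np.float64(0.05949270051281242), np.float64(-0.05898614077492798)] nose tip -0.09535637658436572
foot front x, z=0..02 [np.float64(-0.20673205227869462), np.float64(-0.20187037104532668)] LB back 0.03078000428157932
```

```bash
python3 - <<'E'
from h import *
np.set_printoptions(precision=4,suppress=True)
T=np.array([.5117,.1983,.161]);a=np.radians(-32);t=np.radians(28)
cz=np.array([-np.cos(a)*np.sin(t),-np.sin(a)*np.sin(t),np.cos(t)]); print(cz)
go(T+.07*cz,Rt(-32,28))
E
```

```text
[-0.3981  0.2488  0.8829]
row [ 0.0585 -0.014   0.096 ] [-0.491  0.003 -0.009] dist 0.113 ang 0.491
```

Emit:
{"fn": "jog_arm", "kwargs": {"steps": {"dx": [0.02, 0.04, 0.0585, 0.0585, 0.0585], "dy": [-0.005, -0.01, -0.014, -0.014, -0.014], "dz": [0.03, 0.06, 0.096, 0.096, 0.096], "drx": [-0.17, -0.33, -0.491, -0.491, -0.491], "dry": [0, 0, 0.003, 0.003, 0.003], "drz": [0, 0, -0.009, -0.009, -0.009], "aperture": [0.3, 0.3, 0.3, 0.3, 0.3]}}}

```text
time_s: 6.88
eef_pos: [0.4842, 0.2164, 0.2245]
eef_rot: [0.212, 0.848, 0.471, 0.118]
wrist_force: [0.5, -0.4, 0.5]
opening: 0.302
grasp_force: 0.0
```

```bash
python3 - <<'E'
from h import *
T=np.array([.5117,.1983,.161]);a=np.radians(-32);t=np.radians(28)
cz=np.array([-np.cos(a)*np.sin(t),-np.sin(a)*np.sin(t),np.cos(t)])
go(T-.028*cz,Rt(-32,28)); im,p=snap('wrist','w5.png'); cv2.imwrite('pics/w5b.png',cv2.resize(im,(800,500),interpolation=cv2.INTER_CUBIC))
print(proj('w5',T)*1.25,proj('w5',T+[-.0106,-.017,0])*1.25)
E
```

```text
row [-0.001  -0.0009  0.0996] [ 0.001 -0.002  0.002] dist 0.1 ang 0.003
[399.92516975 262.90134833] [399.91129422 296.02838424]
```

View pics/w5b.png

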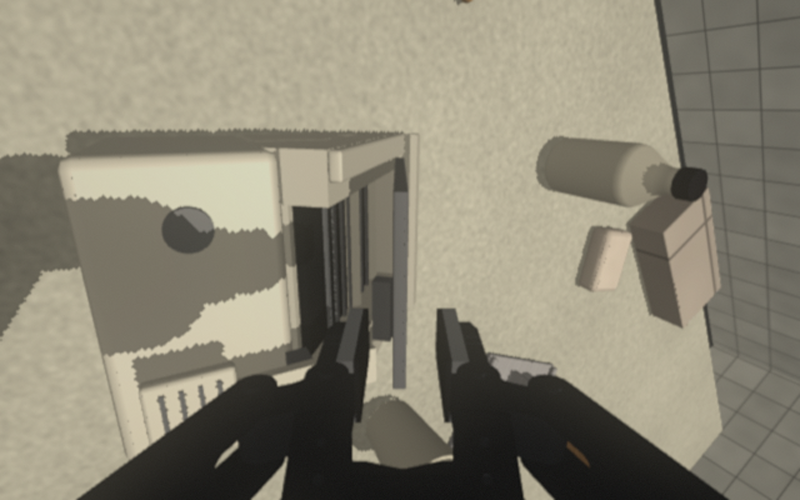

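The cover is edge-on and centred between the fingers: band x≈393–407, fingers at 360 and 445. A dark pusher box shows at (382,307), so I'll check its depth before descending.

```bash
python3 - <<'E'
from h import *
np.set_printoptions(precision=4,suppress=True)
x,e=tri(('w3',708*.8,190*350/300),('w5',383*.8,307*.8)); print(x,e)
T=np.array([.5117,.1983,.161]);cz=np.array([-.398,.249,.883]);cy=np.array([-.53,-.848,0])
print('along cover below T',(x-T)@cz,'y rel T',(x-T)@cy)
E
```

```text
[0.4925 0.1638 0.1346] [0.2, 0.2]
along cover below T -0.02428652706365744 y rel T 0.039372960600153946
```

Emit:
{"fn": "jog_arm", "kwargs": {"steps": {"dx": [0, -0.001, -0.001, -0.001, -0.001, -0.001], "dy": [0, -0.001, -0.001, -0.001, -0.001, -0.001], "dz": [0.04, 0.07, 0.085, 0.095, 0.099, 0.099], "drx": [0, 0, 0, 0, 0, 0], "dry": [0, 0, 0, 0, 0, 0], "drz": [0, 0, 0, 0, 0, 0], "aperture": [0.3, 0.3, 0.3, 0.3, 0.3, 0.3]}}}

```text
time_s: 7.68
eef_pos: [0.5232, 0.1908, 0.1365]
eef_rot: [0.212, 0.848, 0.47, 0.119]
wrist_force: [0.2, -0.3, -0.7]
opening: 0.299
grasp_force: 0.0
```

No contact on the way down. Closing.

Emit:
{"fn": "jog_arm", "kwargs": {"steps": {"dx": [0, 0, 0, 0, 0], "dy": [0, 0, 0, 0, 0], "dz": [0, 0, 0, 0, 0], "drx": [0, 0, 0, 0, 0], "dry": [0, 0, 0, 0, 0], "drz": [0, 0, 0, 0, 0], "aperture": [0.15, 0, 0, 0, 0]}}}

```text
time_s: 8.3
eef_pos: [0.5224, 0.1916, 0.1363]
eef_rot: [0.212, 0.848, 0.47, 0.119]
wrist_force: [-4.1, 3.2, 4.3]
opening: 0.084
grasp_force: 59.2
```

Emit:
{"fn": "jog_arm", "kwargs": {"steps": {"dx": [0, 0, 0, 0, 0], "dy": [0.0066, 0.0132, 0.0197, 0.0262, 0.0327], "dz": [0.0002, 0.0007, 0.0015, 0.0026, 0.0041], "drx": [0.05, 0.1, 0.15, 0.2, 0.25], "dry": [0, 0, 0, 0, 0], "drz": [0, 0, 0, 0, 0], "aperture": [0, 0, 0, 0, 0]}}}

```text
time_s: 8.93
eef_pos: [0.5485, 0.1754, 0.1486]
eef_rot: [0.103, 0.868, 0.482, 0.058]
wrist_force: [-4.7, 2.5, 4.5]
opening: 0.085
grasp_force: 59.3
```

Emit:
{"fn": "jog_arm", "kwargs": {"steps": {"dx": [0], "dy": [0], "dz": [0], "drx": [0], "dry": [0], "drz": [0], "aperture": [0]}}}

```text
time_s: 9.05
eef_pos: [0.5491, 0.175, 0.1489]
eef_rot: [0.104, 0.869, 0.481, 0.059]
wrist_force: [-7.2, 4.4, 9.9]
opening: 0.085
grasp_force: 60.4
```

Emit:
{"fn": "jog_arm", "kwargs": {"steps": {"dx": [0, 0, 0, 0, 0, 0, 0], "dy": [0.0066, 0.0132, 0.0197, 0.0262, 0.0312, 0.0312, 0.0312], "dz": [-0.0006, -0.0004, 0.0005, 0.0016, 0.0027, 0.0027, 0.0027], "drx": [0.05, 0.1, 0.15, 0.2, 0.239, 0.239, 0.239], "dry": [0, 0, 0, 0, 0, 0, 0], "drz": [0, 0, 0, 0, 0, 0, 0], "aperture": [0, 0, 0, 0, 0, 0, 0]}}}

```text
time_s: 9.93
eef_pos: [0.5742, 0.1589, 0.1526]
eef_rot: [0.0, 0.874, 0.485, 0.0]
wrist_force: [-3.5, 3.9, 4.5]
opening: 0.083
grasp_force: 59.3
```

```bash
python3 -c "
from h import *
im,p=snap('wrist','w6.png'); i2,p=snap('side','s6.png'); i3,p=snap('top','t6.png')
r=lambda i:cv2.resize(i,(400,300),interpolation=cv2.INTER_CUBIC)
cv2.imwrite('pics/m6.png',np.vstack([cv2.resize(im[:240],(800,300)),np.hstack([r(i3[190:265,215:315]),r(i2[230:305,265:365])])]))"
```

Emit:
{"fn": "jog_arm", "kwargs": {"steps": {"dx": [0, 0, 0, 0, 0, 0], "dy": [0, 0, 0, 0, 0, 0], "dz": [-0.02, -0.05, -0.09, -0.13, -0.15, -0.15], "drx": [0, 0, 0, 0, 0, 0], "dry": [0, 0, 0, 0, 0, 0], "drz": [0, 0, 0, 0, 0, 0], "aperture": [0, 0, 0, 0, 0, 0]}}}

```text
time_s: 10.82
eef_pos: [0.5765, 0.1577, 0.306]
eef_rot: [0.003, 0.874, 0.485, 0.004]
wrist_force: [-0.1, 0.2, -1.8]
opening: 0.082
grasp_force: 58.8
```

```bash
python3 - <<'E'
from h import *
np.set_printoptions(precision=4,suppress=True)
print('tumbler',atz('w1',432*.8,268*.8,.1),'bottle top',tri(('top0',304,145),('side0',254,190)))
# rack y axis 34.3deg, tool y at -55.7; cover origin = TCP - .02*(toolx dir) -> TCP = rack + .02*toolx
yaw=-55.7;a=np.radians(yaw);tx=np.array([-np.sin(a),np.cos(a),0])
p=np.array([.5375,-.191,.303])+.02*tx; print(p); go(p,Rt(yaw))
E
```

```text
tumbler [ 0.435  -0.0558  0.1   ] bottle top (array([0.7728, 0.053 , 0.1347]), [4.1, 4.1])
[ 0.554  -0.1797  0.303 ]
row [-0.2982  0.1595  0.0032] [ 0.007 -0.005  0.414] dist 0.338 ang 0.415
```

Move with two calls. Motion in rows: 6 rows.

Emit:
{"fn": "jog_arm", "kwargs": {"steps": {"dx": [-0.03, -0.08, -0.13, -0.18, -0.23, -0.27, -0.29, -0.298, -0.298], "dy": [0.016, 0.043, 0.07, 0.096, 0.123, 0.144, 0.155, 0.1595, 0.1595], "dz": [0, 0, 0, 0, 0, 0, 0.003, 0.003, 0.003], "drx": [0, 0, 0, 0, 0, 0, 0.007, 0.007, 0.007], "dry": [0, 0, 0, 0, 0, 0, -0.005, -0.005, -0.005], "drz": [0.05, 0.11, 0.18, 0.25, 0.32, 0.38, 0.414, 0.414, 0.414], "aperture": [0, 0, 0, 0, 0, 0, 0, 0, 0]}}}

```text
time_s: 11.95
eef_pos: [0.5526, -0.1786, 0.2992]
eef_rot: [-0.002, 0.955, 0.296, -0.003]
wrist_force: [-0.4, 0.4, -1.2]
opening: 0.078
grasp_force: 58.7
```

```bash
python3 - <<'E'
from h import *
im,p=snap('wrist','w7.png'); i2,p=snap('side','s7.png'); i3,p=snap('top','t7.png')
o=ctrl.get_obs(); print(o['eef_pos'],o['eef_rot'])
cv2.imwrite('pics/m7.png',np.vstack([cv2.resize(im[20:260],(800,300),interpolation=cv2.INTER_CUBIC),np.hstack([cv2.resize(i3[165:255,320:440],(400,300),interpolation=cv2.INTER_CUBIC),cv2.resize(i2[120:225,270:410],(400,300),interpolation=cv2.INTER_CUBIC)])]))
E
```

```text
[ 0.55280064 -0.17775105  0.29978336] [-0.00142294  0.95515209  0.29609886 -0.00281422]
```

Emit:
{"fn": "jog_arm", "kwargs": {"steps": {"dx": [0, 0, 0, 0, 0], "dy": [0, 0, 0, 0, 0], "dz": [0.03, 0.07, 0.095, 0.106, 0.106], "drx": [0, 0, 0, 0, 0], "dry": [0, 0, 0, 0, 0], "drz": [0, 0, 0, 0, 0], "aperture": [0, 0, 0, 0, 0]}}}

```text
time_s: 12.72
eef_pos: [0.5519, -0.1784, 0.1936]
eef_rot: [-0.002, 0.955, 0.296, -0.003]
wrist_force: [1.0, -0.4, -0.9]
opening: 0.083
grasp_force: 58.6
```

```bash
python3 - <<'E'
from h import *
np.set_printoptions(precision=4,suppress=True)
im,p=snap('wrist','w8.png')
o,p,R=obsR(); print(p,R.as_matrix())
bot=p+R.apply([-.02,0,.132]); print('cover origin est',bot)
for n,q in [('near bottom corners',[R.apply([.04,s,.132])+p for s in(-.004,.004)]),('top near',[R.apply([.04,s,-.028])+p for s in(-.004,.004)])]: print(n,[((proj('w8',x)-[220,20])*4).round() for x in q])
cv2.imwrite('pics/w8b.png',cv2.resize(im[20:170,220:420],(800,600),interpolation=cv2.INTER_CUBIC))
E
```

```text
[ 0.5524 -0.1788  0.1946] [[ 0.8254  0.5646 -0.0054]
 [ 0.5646 -0.8254  0.0003]
 [-0.0043 -0.0033 -1.    ]]
cover origin est [ 0.5352 -0.1901  0.0627]
near bottom corners [array([392., 467.]), array([432., 467.])]
top near [array([375., 733.]), array([463., 733.])]
```

View pics/w8b.png

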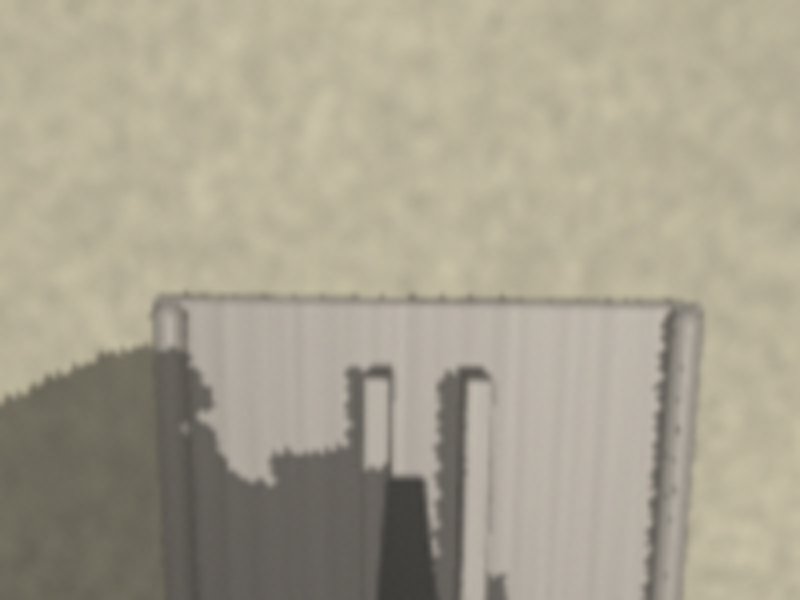

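The walls' light tops lie at x 363–391 and 463–491, so the groove middle is at 427, while the cover's bottom edge is at 388–424 (middle 406). It needs about 4–5 mm along tool +y. I'll check the offset along the groove too.

```bash
python3 - <<'E'
from h import *
np.set_printoptions(precision=4,suppress=True)
o,p,R=obsR(); f=lambda u,v,z: R.inv().apply(atz('w8',220+u/4,20+v/4,z)-p)
print('wall ends',f(377,373,.043),f(477,373,.043)); print('cover end',f(406,477,.0627))
print('rails',[f(*q,.016) for q in((153,310),(165,600),(703,310),(683,600))])
print('wall inner', [f(*q,.043) for q in((391,376),(389,465),(463,376),(460,590))])
E
```

```text
wall ends [ 0.0571 -0.0074  0.1514] [0.0572 0.0139 0.1513]
cover end [ 0.0381 -0.0012  0.1317]
rails [array([ 0.069 , -0.0595,  0.1785]), array([ 0.0003, -0.0606,  0.1788]), array([0.0691, 0.0669, 0.1781]), array([0.0006, 0.067 , 0.1784])]
wall inner [array([ 0.0565, -0.0045,  0.1513]), array([ 0.0376, -0.0049,  0.1514]), array([0.0566, 0.0109, 0.1513]), array([0.0096, 0.011 , 0.1515])]
```

Emit:
{"fn": "jog_arm", "kwargs": {"steps": {"dx": [0.004, 0.004, 0.004, 0.004, 0.004, 0.004, 0.004, 0.004], "dy": [0.0045, 0.0045, 0.0045, 0.0045, 0.0045, 0.0045, 0.0045, 0.0045], "dz": [0, 0.008, 0.018, 0.028, 0.038, 0.045, 0.048, 0.048], "drx": [0, 0, 0, 0, 0, 0, 0, 0], "dry": [0, 0, 0, 0, 0, 0, 0, 0], "drz": [0, 0, 0, 0, 0, 0, 0, 0], "aperture": [0, 0, 0, 0, 0, 0, 0, 0]}}}

```text
time_s: 13.78
eef_pos: [0.5574, -0.1805, 0.1456]
eef_rot: [-0.001, 0.955, 0.295, -0.003]
wrist_force: [0.4, -0.7, -2.1]
opening: 0.081
grasp_force: 58.7
```

Emit:
{"fn": "jog_arm", "kwargs": {"steps": {"dx": [0, 0, 0], "dy": [0, 0, 0], "dz": [0.002, 0.004, 0.004], "drx": [0, 0, 0], "dry": [0, 0, 0], "drz": [0, 0, 0], "aperture": [0, 0, 0]}}}

```text
time_s: 14.15
eef_pos: [0.5573, -0.1804, 0.1416]
eef_rot: [-0.001, 0.955, 0.295, -0.003]
wrist_force: [-0.7, 0.6, -1.4]
opening: 0.079
grasp_force: 58.7
```

Bottom edge is at about 10 mm with no side force, so it is in the groove. Continuing until it touches the floor.

Emit:
{"fn": "jog_arm", "kwargs": {"steps": {"dx": [0, 0, 0], "dy": [0, 0, 0], "dz": [0.001, 0.002, 0.002], "drx": [0, 0, 0], "dry": [0, 0, 0], "drz": [0, 0, 0], "aperture": [0, 0, 0]}}}

```text
time_s: 14.52
eef_pos: [0.5573, -0.1805, 0.1396]
eef_rot: [-0.001, 0.955, 0.295, -0.003]
wrist_force: [-0.5, 0.6, -1.7]
opening: 0.086
grasp_force: 58.7
```

Emit:
{"fn": "jog_arm", "kwargs": {"steps": {"dx": [0, 0, 0], "dy": [0, 0, 0], "dz": [0.001, 0.0015, 0.0015], "drx": [0, 0, 0], "dry": [0, 0, 0], "drz": [0, 0, 0], "aperture": [0, 0, 0]}}}

```text
time_s: 14.9
eef_pos: [0.5574, -0.1806, 0.1383]
eef_rot: [-0.001, 0.955, 0.295, -0.003]
wrist_force: [0.1, 0.0, -0.0]
opening: 0.082
grasp_force: 58.9
```

Emit:
{"fn": "jog_arm", "kwargs": {"steps": {"dx": [0, 0, 0], "dy": [0, 0, 0], "dz": [0.0005, 0.001, 0.001], "drx": [0, 0, 0], "dry": [0, 0, 0], "drz": [0, 0, 0], "aperture": [0, 0, 0]}}}

```text
time_s: 15.28
eef_pos: [0.5576, -0.1808, 0.1382]
eef_rot: [-0.001, 0.955, 0.295, -0.003]
wrist_force: [-1.1, 0.2, 6.3]
opening: 0.081
grasp_force: 59.8
```

Emit:
{"fn": "jog_arm", "kwargs": {"steps": {"dx": [0, 0, 0, 0, 0, 0], "dy": [0, 0, 0, 0, 0, 0], "dz": [0, 0, 0, 0, 0, 0], "drx": [0, 0, 0, 0, 0, 0], "dry": [0, 0, 0, 0, 0, 0], "drz": [0, 0, 0, 0, 0, 0], "aperture": [0.2, 0.4, 1, 1, 1, 1]}}}

```text
time_s: 16.02
eef_pos: [0.5574, -0.1805, 0.1372]
eef_rot: [-0.001, 0.955, 0.295, -0.003]
wrist_force: [0.7, 0.1, -0.9]
opening: 0.999
grasp_force: 0.0
```

Emit:
{"fn": "jog_arm", "kwargs": {"steps": {"dx": [0, 0, 0, 0, 0, 0, 0], "dy": [0, 0, 0, 0, 0, 0, 0], "dz": [-0.01, -0.03, -0.06, -0.1, -0.15, -0.15, -0.15], "drx": [0, 0, 0, 0, 0, 0, 0], "dry": [0, 0, 0, 0, 0, 0, 0], "drz": [0, 0, 0, 0, 0, 0, 0], "aperture": [1, 1, 1, 1, 1, 1, 1]}}}

```text
time_s: 16.9
eef_pos: [0.5582, -0.1805, 0.2873]
eef_rot: [-0.001, 0.955, 0.295, -0.003]
wrist_force: [-0.0, 0.5, -0.6]
opening: 1.001
grasp_force: 0.0
```

```bash
python3 - <<'E'
from h import *
np.set_printoptions(precision=4,suppress=True)
im,p=snap('wrist','w9.png'); i2,p=snap('side','s9.png')
g=cv2.cvtColor(im,cv2.COLOR_BGR2GRAY)
# expected cover top edge if upright at the placed spot
R=Rt(-55.7); c=np.array([.5576,-.1808,0])+R.apply([-.02,0,0]); c[2]=.168
ends=[proj('w9',c+R.apply([x,0,0])) for x in(-.06,.06)]; print('expected edge px',ends)
for x in (-.03,0,.03,.05):
    u,v=proj('w9',c+R.apply([x,0,0])).round().astype(int); print(u,v,g[v,u-40:u+41:4].tolist())
a=cv2.imread('pics/s7.png'); print('ok',ctrl.get_obs()['wrist_force'])
E
```

```text
expected edge px [array([322.1565, 273.259 ]), array([322.461 , 139.5134])]
322 243 [162, 169, 164, 165, 165, 164, 164, 170, 165, 114, 87, 101, 166, 169, 162, 164, 165, 167, 167, 162, 165]
322 211 [147, 148, 146, 154, 150, 147, 92, 92, 84, 87, 69, 66, 152, 151, 153, 154, 154, 151, 151, 155, 114]
322 177 [85, 87, 88, 89, 89, 96, 89, 89, 81, 69, 67, 63, 159, 152, 153, 157, 157, 158, 157, 156, 153]
322 152 [86, 87, 88, 89, 90, 89, 89, 89, 80, 98, 110, 104, 137, 90, 93, 112, 160, 163, 159, 160, 163]
ok [-0.1723 -0.7159 -0.2322]
```

The cover's top edge shows edge-on exactly where an upright cover should be: a dark band about 10 px wide at column 322. Nothing is touching the robot.

```bash
python3 -c "
from bench import ctrl
print(ctrl.hand_in())"
```

```text
the job is handed in; nothing more can be done
None
```

I pressed the release tab (about 12 N at most), swung the cover upright, lifted it out and set it in the middle of the rack's groove. It was on the groove floor before I let go, and I handed the job in at about 17 s; the hand-in gave no verdict.

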